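# Bring the empty ring round and stand the hanging lantern in it

### The arm

A 7-joint arm with a two-finger parallel gripper is mounted at the origin on the work surface. World frame = base frame: x ahead of the robot, y to its left, z up, the work surface at z = 0. Lengths are in m, angles in rad, forces in N, time in s.
With the tool pointing down it reaches from about 0.35 to 0.9 m from the base axis. Payload 8.1 kg.
Tool frame: the origin (TCP) lies on the centre line of the jaws, within the pads' length; the fingertips stand 25 mm ahead of it and the grasp point (between the pads) lies 6 mm ahead of it; z points along the fingers, y is the line along which they close (so a half turn about z gives the same grasp; the last joint's range is limited). The gripper opens to 92 mm and grips with 3 to 60 N. Pads are 19 mm wide; open, the fingers measure 130 mm over their backs; the gripper's body (75 mm by 190 mm) begins 47 mm behind the grasp point.
Start: joints at [-1.41, 0.434, 0.025, 1.573, -0.012, 1.134, -0.075], TCP at [0.163, 0.603, 0.252] pointing down, gripper open.
Joint ranges: [-2.62, 2.62], [-0.44, 2.09], [-1.27, 1.32], [0.08, 2.57], [-1.32, 4.46], [0.12, 2], [-2.74, 2.74]. Speed limits (rad/s): [2.22, 2.22, 3.01, 3.01, 3.14, 3.14, 3.14].

### API

Orientations are given as a rotation vector (axis times angle).
In Python, from station import env, capture, get_calibration gives the robot as it stands.
- The arm moves only by the tool play_rows, never from a script. Its arguments are lists of equal length, an entry for each row: "travel": the shift along the tool's x, y, z in cm, a list of three; "rotation": the turn, a rotation vector about the tool's x, y, z in degrees, a list of three; "claw": the finger opening in cm, from 0 to 9.18. In form: {"travel": [[x, y, z], ...], "rotation": [[ax, ay, az], ...], "claw": [claw, ...]}. A call has 1 to 12 rows; each row shifts and turns the commanded pose from where the row before left it, along the tool's axes as they then stand; what a row does not reach is not made up. A row lasts 1/10 s, in which the tool goes at most 50 mm and 8.59 degrees, less where a joint would pass 70% of its speed; a pose out of reach is approached as far as the arm can. A call with a gripper value outside its range is refused whole. The fingers move at their own pace and stop on an object; the grip force is fixed at half the most. Time passes only in rows, so rows that do not move let the fingers close. It gives the time, the measured TCP pose, the force, the opening and the grip force at its end, in the units of the state.
- env.sense(): the state, without advancing time (a new reading comes with each control period).
- capture(name): name is "scene" or "side" or "wrist"; returns the picture (480x640x3 uint8, red, green, blue); there is no depth.
- get_calibration(name): a dict with "fx", "fy", "cx", "cy" (pixels), "R" (3x3) and "t" (3): a world point X has camera coordinates R X + t. Camera axes: x right, y down, z forward; pixel columns grow to the right and rows downward; lengths in m; the calibration is good to about 2 mm. A picture is of the moment at which its call begins: read the wrist's pose just before it. get_calibration takes no time and is no camera call; for the wrist camera it gives the pose at the moment of the call.
- env.close_job(): hands the job in; it is judged then, once.
The state is a dict: "t": time; "joint_positions": joint angles; "joint_velocities": joint speeds; "joint_torque": joint torques, N m; "tool_pos": TCP position; "ee_rot": TCP orientation; "wrist_force": force on the tool from outside, world axes, zero at the start; "moment": the same for the moment, N m; "gripper_width": opening from 0.0 (shut) to 1.0 (fully open); "grip_force": force on a finger pad.
Only numpy, scipy, OpenCV 4.12 (cv2) and the standard library are available. Lean on these libraries where they do the work, as an engineer would, in place of code of your own. Each camera call takes 0.05 s, during which the arm holds its last target. There are 200 camera calls.

### The job

Turn the turntable until its empty ring (the one with the upright peg beside it) is lined up with the brass pointer on the table, leaving the lantern on its hook meanwhile. Then lift the lantern up and off the hook without wrenching it and set it down gently, upright, inside that ring. The ring must still be at the pointer at the end, and the other props must stay standing in their own rings; leave the other things on the table alone.

Things in the scene. Friction and masses are not known exactly. Their poses are not given: they have to be found in the camera images.
- susan_base: Fixed foot of the birch turntable; origin on the table on the turntable's vertical axis. The disc above is 340 mm across and its top is 34 mm above the table. The disc turns freely either way with light friction and stays where it is left.
- susan: The turning disc with its four rings and peg; origin on the axis at table height. Its -x axis points from the axis through the empty ring to the peg; the three occupied rings lie in its +y, +x and -y directions.
- ring_empty (a point): Centre of the empty shallow ring, at the disc's top face (34 mm above the table), 95 mm from the axis. Each ring is 76 mm inside diameter, 84 mm outside, walls 8 mm high, fixed to the disc.
- ring_a (a point): Centre, at the disc's top, of the occupied ring on the disc's +y side, 95 mm from the axis.
- ring_b (a point): Centre, at the disc's top, of the occupied ring on the disc's +x side (across from the empty ring), 95 mm from the axis.
- ring_c (a point): Centre, at the disc's top, of the occupied ring on the disc's -y side, 95 mm from the axis.
- peg_top (a point): Top of the wooden turning peg: upright dowel 16 mm in diameter, 50 mm tall above the disc, fixed to the disc 150 mm from the axis, just outside the empty ring on the same radius. It can be pushed from either side to turn the disc.
- pointer_tip (a point): Tip of the brass pointer: a level cone 50 mm long on a dark wooden block fixed to the table beside the disc, 40 mm high overall; the tip is 182 mm from the turntable's axis, 29 mm above the table, and points at the axis.
- mark (a point): Where the centre of the empty ring is when lined up with the pointer: 95 mm from the axis on the line to the pointer tip, at the height of the disc's top. Fixed.
- hook_stand: Fixed steel stand with one hook; origin on the table right under the place where the lantern hangs. The post (18 mm thick, 191 mm high, on a foot 100 mm across) stands 80 mm along its +x; from the post's top a level round arm 8 mm thick (axis 191 mm above the table) runs along -x and ends 22 mm past the origin in an upturned lip.
- hook_lip (a point): Top of the hook's upturned lip, 209 mm above the table, 14 mm above the top of the arm; the lip is 8 mm thick and its axis is 22 mm along the stand's -x from the hanging place.
- lantern: Brass and glass lantern, about 0.3 kg, 200 mm tall; origin under its centre, z up; underside hangs 50 mm above the table. Foot 68 mm in diameter, roof up to 98 mm. Above it an eye plate 10 mm thick (x), 44 mm wide (y), up to 155 mm; its hole, 28 mm wide, from 110 to 145 mm, hangs on the hook's arm. To come off it must rise 15 to 26 mm, then go out along the hook's -x past the lip.
- lantern_tab (a point): Middle of the top edge of the lantern's grip tab, 200 mm above its underside. The tab is an upright plate above the eye: 10 mm thick (lantern's x), 30 mm wide (y), from 155 to 200 mm above the underside.
- bottle: Green glass perfume bottle, 68 mm in diameter, 94 mm tall, standing loose in one of the occupied rings; origin under its centre.
- candlestick: Silver-plated candlestick, foot 70 mm in diameter, 122 mm tall, standing loose in one of the occupied rings; origin under its centre.
- teacup: White porcelain teacup, 80 mm across the rim, 52 mm tall, foot 52 mm in diameter, standing loose in one of the occupied rings; origin under its centre, handle reaching 62 mm along its x.
- fan_frame: Red lacquered fan frame of seven ribs, 170 mm long, lying on the table away from the work; origin at its pivot.
- mirror: Hand mirror, 110 mm disc with handle, lying on the table behind; origin under the disc.
- book: Blue prompt book 150 x 210 x 30 mm lying at the right.
- tape_roll: Black roll 110 mm across, 50 mm high, standing at the left.
- brush: Hand brush lying at the right front.

How it is judged:
On the way, in this order (a step that is already met when the one before it is completed fails the run):
1. the empty ring is lined up with the pointer and the disc is at rest, the lantern still on its hook (horizontal distance between ring_empty and mark below 0.012 m and angular speed of susan below 0.05 rad/s and distance of lantern from where it was at the start of the episode below 0.03 m), for 0.2 s.
2. the lantern is off the hook: out past the lip, upright, off the table (x of lantern in the frame of hook_stand below -0.035 m and angle between lantern's own z axis and vertical below 0.4 rad and height (world z) of lantern above 0.04 m and contact force between lantern and hook_stand below 0.1 N), for 0.1 s.
At the end, for the whole second after the job is handed in: Empty ring's centre within 12 mm of the mark; lantern at rest inside that ring, within 7 mm of its centre, upright (0.05 rad), its underside within 4 mm of the disc; bottle, candlestick and teacup upright (0.12 rad) on the disc, each within 20 mm of the centre of an other ring; disc still (horizontal distance between ring_empty and mark below 0.012 m and horizontal distance between lantern and ring_empty below 0.007 m and angle between lantern's own z axis and vertical below 0.05 rad and height (world z) of lantern below 0.038 m and linear speed of lantern below 0.02 m/s and angular speed of susan below 0.05 rad/s and (horizontal distance between bottle and ring_a below 0.02 m or horizontal distance between bottle and ring_b below 0.02 m or horizontal distance between bottle and ring_c below 0.02 m) and (horizontal distance between candlestick and ring_a below 0.02 m or horizontal distance between candlestick and ring_b below 0.02 m or horizontal distance between candlestick and ring_c below 0.02 m) and (horizontal distance between teacup and ring_a below 0.02 m or horizontal distance between teacup and ring_b below 0.02 m or horizontal distance between teacup and ring_c below 0.02 m) and angle between each of bottle, candlestick, teacup's own z axis and vertical below 0.12 rad and height (world z) of each of bottle, candlestick, teacup below 0.04 m); the robot touches nothing.
It fails at once if a prop on the turntable is tipped over (angle between any of bottle, candlestick, teacup's own z axis and vertical above 0.5 rad).
It fails at once if the lantern is wrenched against the hook (over 25 N) (contact force between lantern and hook_stand above 25 N).
It fails at once if the lantern is slammed or pressed onto the turntable (over 45 N) (contact force between lantern and susan above 45 N).
It fails at once if another thing on the table is moved by more than 30 mm (distance of any of fan_frame, mirror, book, tape_roll, brush from where it was at the start of the episode above 0.03 m).
It also fails if it takes over 72 s, if anything falls off the work surface, if the arm or the gripper's body presses on something with over 40 N, if the wrist force passes 120 N, or if a joint passes its speed limit or range.

## Working session

There is one attempt and no reset: what is moved stays moved. The work goes in short steps, Python scripts to look and compute and a tool call to move; the robot and the scene stay as the last step left them, time stands still between calls to the robot, and variables do not carry over. Pictures are saved under pics/ and viewed, at most 10 in all, crops included, and the job is handed in when it is done.

Besides the shell and the picture viewer there is one more tool, called after "Emit:" by a JSON object that holds its "name" and its "arguments", one argument or row to a line. play_rows: Moves the arm, as the interface text tells. Its arguments: {"type":"object","properties":{"travel":{"type":"array","items":{"type":"array","items":{"type":"number"}}},"rotation":{"type":"array","items":{"type":"array","items":{"type":"number"}}},"claw":{"type":"array","items":{"type":"number"}}},"required":["travel","rotation","claw"]}

```bash
mkdir -p pics; ls
python3 - <<'E'
from station import env,capture,get_calibration
import cv2,json
s=env.sense();print(s['t'],s['tool_pos'],s['ee_rot'],s['gripper_width'])
for n in("scene","side"):
    cv2.imwrite(f"pics/{n}0.png",capture(n)[:,:,::-1]);c=get_calibration(n);print(n,c)
E
```

```text
pics
0.0 [0.16290458 0.60290367 0.25094491] [-4.13288701e-01 -3.11422346e+00  2.49998478e-03] 1.0021443473929794
scene {'fx': 476.56566981681044, 'fy': 476.56566981681044, 'cx': 314.94839914913985, 'cy': 244.15150678835548, 'R': array([[ 0.86320083,  0.50474262,  0.01091851],
       [ 0.42822052, -0.72053638, -0.54539391],
       [-0.26741637,  0.47546   , -0.83810875]]), 't': array([-0.43611167, -0.13329721,  1.81968553])}
side {'fx': 540.096836076615, 'fy': 540.096836076615, 'cx': 318.9765965575362, 'cy': 242.33770714500704, 'R': array([[ 0.93529765, -0.35381131,  0.00598813],
       [-0.16322033, -0.44636276, -0.87984056],
       [ 0.31397042,  0.82193543, -0.47523124]]), 't': array([-0.45957263,  0.25048127,  1.46479347])}
```

View pics/scene0.png

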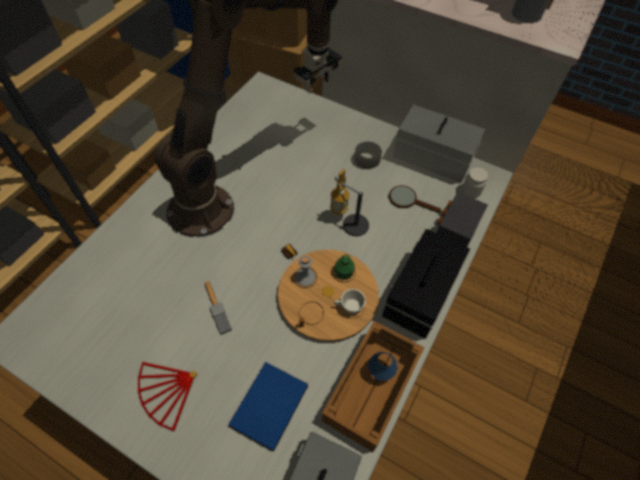

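View pics/side0.png

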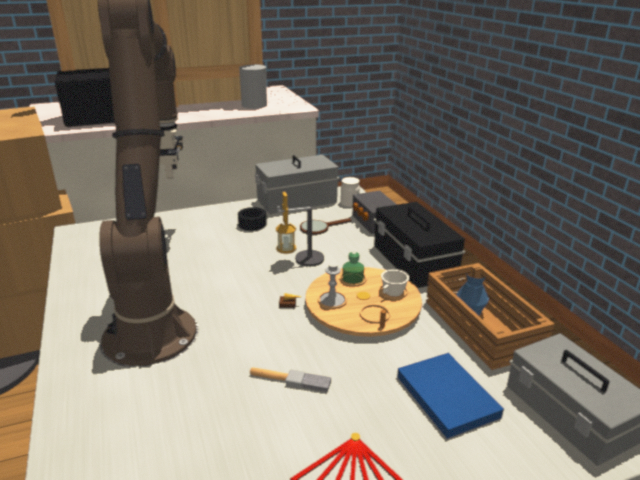

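The scene view shows the turntable at about (328,294), with the empty ring at (311,313), peg at (302,322) and pointer at (289,251). The lantern is at (340,197) and the post at (358,205). The side view agrees.

```bash
cat > h.py <<'E'
import numpy as np,cv2
from scipy.optimize import least_squares
from station import env,capture,get_calibration
def cast(c,uv,z):
    uv=np.atleast_2d(np.asarray(uv,float));C=-c['R'].T@c['t']
    d=np.c_[(uv[:,0]-c['cx'])/c['fx'],(uv[:,1]-c['cy'])/c['fy'],np.ones(len(uv))]@c['R']
    return C+d*((z-C[2])/d[:,2])[:,None]
def proj(c,X):
    p=np.atleast_2d(X)@c['R'].T+c['t'];return np.c_[p[:,0]/p[:,2]*c['fx']+c['cx'],p[:,1]/p[:,2]*c['fy']+c['cy']]
def tri(obs):
    A=[];b=[]
    for c,(u,v) in obs:
        P=np.c_[c['R'],c['t']]
        for r,w in((P[0]-P[2]*(u-c['cx'])/c['fx'],0),(P[1]-P[2]*(v-c['cy'])/c['fy'],0)):A.append(r[:3]);b.append(-r[3])
    return np.linalg.lstsq(np.array(A),np.array(b),rcond=None)[0]
def circ(p,r):
    return least_squares(lambda q:np.hypot(p[:,0]-q[0],p[:,1]-q[1])-r,p[:,:2].mean(0),loss='soft_l1',f_scale=.002)
E
python3 - <<'E'
from h import *
for n,(x0,x1,y0,y1),seed in(("scene",(260,400,160,345),(328,294)),("side",(220,430,180,340),(363,300))):
    im=cv2.imread(f"pics/{n}0.png");c=get_calibration(n)
    hsv=cv2.cvtColor(im,cv2.COLOR_BGR2HSV);m=cv2.inRange(hsv,(8,110,90),(25,255,255))
    m[:y0]=0;m[y1:]=0;m[:,:x0]=0;m[:,x1:]=0
    k=max(cv2.findContours(m,0,1)[0],key=cv2.contourArea);h=cv2.convexHull(k)
    pts=h[:,0].astype(float)
    P=cast(c,pts,.034);q=circ(P,.17);res=np.hypot(*(P[:,:2]-q.x).T)-.17
    print(n,q.x,np.round(res*1e3).astype(int))
    g=cv2.resize(im[y0:y1,x0:x1],None,fx=3.2,fy=3.2,interpolation=cv2.INTER_CUBIC)
    cv2.imwrite(f"pics/{n}1.png",g)
E
```

```text
scene [ 0.5999396  -0.07762879] [ 0  0 -1 -2 -2 -2 -1 -1 -2 -2 -2 -2 -2 -2  0 -1 -1 -2 -1 -1 -1 -2 -2 -2
 -2 -1 -2 -1 -2 -1 -1 -1  0  0  0 -2 -3 -3 -2 -1 -1 -1 -2 -1]
side [ 0.59569891 -0.08495917] [ 2  2  2  6  7  6  1 -4 -4 -6 -4 -3 -2 -1  0  1  2  2  2  4  3  3  3  2
  1  1  0  0 -2 -1 -4 -3 -2 -1  2  2  3  0 -1]
```

View pics/scene1.png

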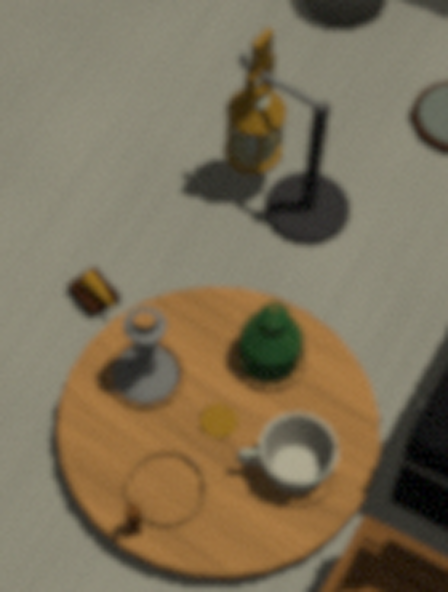

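View pics/side1.png

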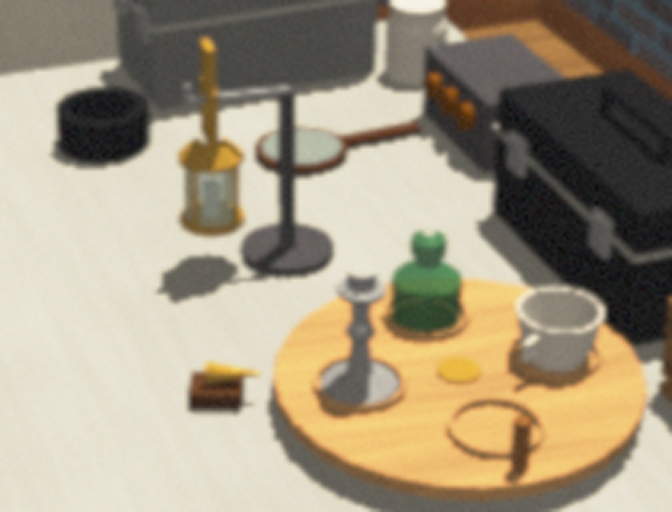

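The crops (3.2x) show the empty ring at scene (165,490) and side (495,428), and the pointer tip at scene (118,298) and side (258,373). The hook's post top is at scene (322,107) and side (290,92), its lip at scene (245,62) and side (187,87). The lantern tab top is at scene (263,33) and side (208,40).

Run:
```python
from h import *
a=get_calibration("scene");b=get_calibration("side")
U=lambda p,o:(np.array(p)+.5)/3.2-.5+np.array(o)
D=dict(cap=((217,421),(459,370),.035),ring=((165,490),(495,428),.038),pegtop=((132,510),(522,420),.084),tip=((118,298),(258,373),.029),tab=((263,33),(208,40),.25),post=((322,107),(290,92),.193),lip=((245,60),(187,86),.209),foot=((308,208),(287,250),.005),
cand=((145,314),(362,275),.156),bottle=((273,308),(428,236),.128))
for k,(p,q,z) in D.items():
    p=U(p,(260,160));q=U(q,(220,180));print(k,tri([(a,p),(b,q)]).round(4),cast(a,p,z)[0,:2].round(4),cast(b,q,z)[0,:2].round(4))
```

```text
cap [ 0.5985 -0.0773  0.0383] [ 0.5973 -0.0751] [ 0.6009 -0.0737]
ring [ 0.5906 -0.1712  0.0384] [ 0.5912 -0.1718] [ 0.5905 -0.1697]
pegtop [ 0.5853 -0.2254  0.0852] [ 0.585  -0.2249] [ 0.5861 -0.224 ]
tip [0.4296 0.002  0.0269] [0.4269 0.0045] [ 0.4302 -0.0066]
tab [0.4654 0.2418 0.2549] [0.4624 0.2471] [0.4691 0.2505]
post [0.5463 0.2332 0.191 ] [0.5448 0.2341] [0.5454 0.2247]
lip [0.4454 0.2415 0.2062] [0.4487 0.2369] [0.4431 0.2399]
foot [0.5451 0.2354 0.0052] [0.5446 0.236 ] [0.5453 0.2349]
cand [ 0.5047 -0.0645  0.1523] [ 0.5038 -0.0641] [ 0.5031 -0.0738]
bottle [0.6059 0.0217 0.126 ] [0.6039 0.0235] [0.6052 0.0138]
```

```bash
cat >> h.py <<'E'
from scipy.spatial.transform import Rotation as Ro
def plan(way,nd=1):
    "way: (x,y,z,yaw_of_tool_y_deg,rows). prints rows in tool axes, from the measured pose"
    s=env.sense();p=s['tool_pos'].copy();R=Ro.from_rotvec(s['ee_rot'])
    y=R.as_matrix()[:,1];print('t',s['t'],'at',p.round(4),'yaw',np.degrees(np.arctan2(y[1],y[0])).round(1),'tilt',np.degrees(np.arccos(-R.as_matrix()[2,2])).round(2))
    for (X,Y,Z,w,n) in way:
        wr=np.radians(w);ya=np.array([np.cos(wr),np.sin(wr),0]);za=np.array([0,0,-1.]);xa=np.cross(ya,za)
        T=Ro.from_matrix(np.c_[xa,ya,za]);g=np.array([X,Y,Z]);tr=[];ro=[]
        for i in range(n):
            d=np.round(R.inv().apply((g-p)/(n-i))*100,nd)
            r=np.round(np.degrees((R.inv()*T).as_rotvec())/(n-i),1)
            p=p+R.apply(d/100);R=R*Ro.from_rotvec(np.radians(r));tr.append(d.tolist());ro.append(r.tolist())
        print(str(tr).replace(' ','').replace('-0.0','0.0') if nd==1 else tr);print(str(ro).replace(' ',''))
E
python3 -c "
from h import *
plan([(.2,.55,.40,74.9,4),(.42,.1,.40,35,12),(.585,-.226,.25,-5.5,11)])"
```

```text
t 0.1 at [0.1629 0.603  0.2511] yaw 74.9 tilt 0.08
[[-1.2,-1.0,-3.7],[-1.3,-1.1,-3.7],[-1.2,-1.0,-3.7],[-1.3,-1.1,-3.8]]
[[-0.0,0.0,-0.0],[-0.0,0.0,-0.0],[-0.0,0.0,-0.0],[-0.1,0.0,-0.0]]
[[-2.7,-3.1,0.0],[-2.9,-3.0,0.0],[-3.1,-2.8,0.0],[-3.3,-2.6,0.0],[-3.4,-2.4,0.0],[-3.5,-2.2,0.0],[-3.7,-2.0,0.0],[-3.8,-1.8,0.0],[-3.8,-1.6,0.0],[-3.9,-1.4,0.0],[-4.0,-1.2,0.0],[-4.1,-0.9,0.0]]
[[0.0,-0.0,3.3],[0.0,-0.0,3.3],[0.0,-0.0,3.3],[0.0,-0.0,3.3],[0.0,-0.0,3.3],[0.0,-0.0,3.3],[0.0,-0.0,3.3],[0.0,-0.0,3.4],[0.0,-0.0,3.3],[0.0,-0.0,3.4],[0.0,-0.0,3.3],[0.0,-0.0,3.4]]
[[-3.3,-0.5,1.4],[-3.3,-0.3,1.4],[-3.3,0.0,1.4],[-3.3,0.2,1.3],[-3.3,0.4,1.4],[-3.3,0.6,1.3],[-3.2,0.8,1.4],[-3.2,1.0,1.3],[-3.1,1.2,1.4],[-3.0,1.4,1.3],[-2.9,1.7,1.4]]
[[0.0,-0.0,3.7],[0.0,-0.0,3.7],[0.0,-0.0,3.7],[0.0,-0.0,3.7],[0.0,-0.0,3.7],[0.0,-0.0,3.7],[0.0,-0.0,3.7],[0.0,-0.0,3.6],[0.0,-0.0,3.7],[0.0,-0.0,3.6],[0.0,-0.0,3.7]]
```

Emit:
{"name": "play_rows", "arguments": {
  "travel": [
    [-1.2, -1.0, -3.7],
    [-1.3, -1.1, -3.7],
    [-1.2, -1.0, -3.7],
    [-1.3, -1.1, -3.8]
  ],
  "rotation": [
    [0, 0, 0],
    [0, 0, 0],
    [0, 0, 0],
    [0, 0, 0]
  ],
  "claw": [5, 5, 5, 5]
}}

```text
t: 0.5
tool_pos: [0.2004, 0.5489, 0.4017]
ee_rot: [-0.413, -3.114, 0.002]
wrist_force: [0.9, 0.9, -0.1]
gripper_width: 0.701
grip_force: 0.0
```

Emit:
{"name": "play_rows", "arguments": {
  "travel": [
    [-2.7, -3.1, 0],
    [-2.9, -3.0, 0],
    [-3.1, -2.8, 0],
    [-3.3, -2.6, 0],
    [-3.4, -2.4, 0],
    [-3.5, -2.2, 0],
    [-3.7, -2.0, 0],
    [-3.8, -1.8, 0],
    [-3.8, -1.6, 0],
    [-3.9, -1.4, 0],
    [-4.0, -1.2, 0],
    [-4.1, -0.9, 0]
  ],
  "rotation": [
    [0, 0, 3.3],
    [0, 0, 3.3],
    [0, 0, 3.3],
    [0, 0, 3.3],
    [0, 0, 3.3],
    [0, 0, 3.3],
    [0, 0, 3.3],
    [0, 0, 3.4],
    [0, 0, 3.3],
    [0, 0, 3.4],
    [0, 0, 3.3],
    [0, 0, 3.4]
  ],
  "claw": [5, 5, 5, 5, 5, 5, 5, 5, 5, 5, 5, 5]
}}

```text
t: 1.7
tool_pos: [0.4198, 0.0986, 0.4007]
ee_rot: [-1.454, -2.785, -0.0]
wrist_force: [1.7, 0.2, -0.6]
gripper_width: 0.546
grip_force: 0.0
```

Emit:
{"name": "play_rows", "arguments": {
  "travel": [
    [-3.3, -0.5, 1.4],
    [-3.3, -0.3, 1.4],
    [-3.3, 0.0, 1.4],
    [-3.3, 0.2, 1.3],
    [-3.3, 0.4, 1.4],
    [-3.3, 0.6, 1.3],
    [-3.2, 0.8, 1.4],
    [-3.2, 1.0, 1.3],
    [-3.1, 1.2, 1.4],
    [-3.0, 1.4, 1.3],
    [-2.9, 1.7, 1.4]
  ],
  "rotation": [
    [0, 0, 3.7],
    [0, 0, 3.7],
    [0, 0, 3.7],
    [0, 0, 3.7],
    [0, 0, 3.7],
    [0, 0, 3.7],
    [0, 0, 3.7],
    [0, 0, 3.6],
    [0, 0, 3.7],
    [0, 0, 3.6],
    [0, 0, 3.7]
  ],
  "claw": [5, 5, 5, 5, 5, 5, 5, 5, 5, 5, 5]
}}

```text
t: 2.8
tool_pos: [0.5858, -0.2268, 0.2497]
ee_rot: [-2.328, -2.109, 0.0]
wrist_force: [0.8, 0.0, -0.7]
gripper_width: 0.547
grip_force: 0.0
```

Run:
```python
from h import *
plan([(.585,-.226,.25,-5.5,1)])
c=get_calibration("wrist");print(c)
cv2.imwrite("pics/w1.png",capture("wrist")[:,:,::-1])
print(proj(c,[[.585,-.226,.084],[.599,-.0765,.035],[.59,-.171,.038]]))
```

```text
t 2.8 at [ 0.5858 -0.2268  0.2497] yaw -5.7 tilt 0.04
[[0.1,-0.1,0.0]]
[[-0.0,-0.0,-0.2]]
{'fx': 398.10154219376085, 'fy': 398.10154219376085, 'cx': 320.8159502429745, 'cy': 246.18158222030823, 'R': array([[ 9.95155451e-01, -9.83114208e-02, -7.02100537e-04],
       [-9.37785408e-02, -9.51367082e-01,  2.93438684e-01],
       [-2.95163293e-02, -2.91951264e-01, -9.55977639e-01]]), 't': array([-0.6048838 , -0.19688282,  0.34068062])}
[[320.09667021 230.61588936]
 [319.17001228  29.17266671]
 [319.68436649 153.55539476]]
```

View pics/w1.png

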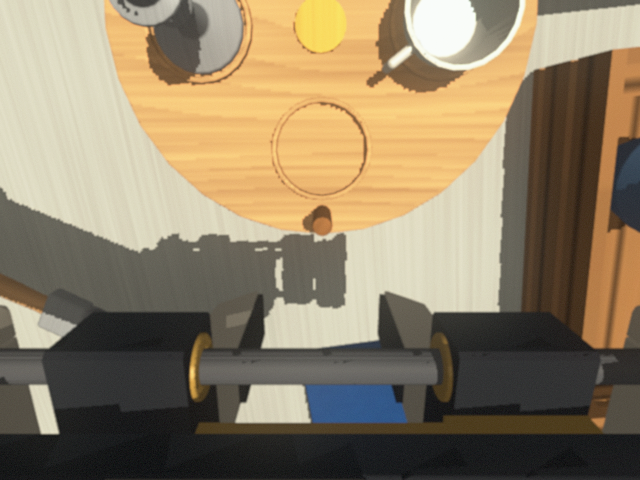

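The wrist view shows the peg top at (322,226), the ring centre at (321,148) and the gold cap at (320,25). These are within 6 px of prediction.

Run:
```python
from h import *
c=get_calibration("wrist")
im=cv2.imread("pics/w1.png");hsv=cv2.cvtColor(im,cv2.COLOR_BGR2HSV)
m=cv2.inRange(hsv,(24,150,150),(32,255,255));m[60:]=0
cap=cv2.moments(m,True);cap=(cap['m10']/cap['m00'],cap['m01']/cap['m00']);print(cap,m.sum()/255)
A=cast(c,cap,.036)[0];P=cast(c,(322,226),.084)[0];Rg=cast(c,(321,148),.042)[0]
print(A,P,Rg)
for q in(P,Rg):
    v=(q-A)[:2];print(np.hypot(*v),np.degrees(np.arctan2(v[1],v[0])))
plan([(P[0],P[1],.15,-5.7,4),(P[0],P[1],.081,-5.7,4)])
```

```text
(322.586703601108, 23.485318559556788) 1805.0
[ 0.60294444 -0.07917802  0.036     ] [ 0.58683293 -0.22710467  0.084     ] [ 0.59189043 -0.17161511  0.042     ]
0.1488014643385462 -96.21589993485367
0.09309568793588471 -96.81928286830359
t 2.85 at [ 0.586  -0.2314  0.2474] yaw -6.1 tilt 0.23
[[0.1,0.0,2.4],[0.1,0.0,2.4],[0.1,0.0,2.5],[0.2,0.1,2.4]]
[[-0.0,0.0,-0.1],[-0.0,0.1,-0.1],[-0.1,0.0,-0.1],[-0.0,0.1,-0.1]]
[[0.0,0.0,1.7],[0.0,0.0,1.7],[0.0,0.0,1.8],[0.0,0.0,1.7]]
[[-0.0,-0.0,0.0],[-0.0,-0.0,0.0],[-0.0,-0.0,0.0],[-0.0,-0.0,0.0]]
```

Emit:
{"name": "play_rows", "arguments": {
  "travel": [
    [0.1, 0, 2.4],
    [0.1, 0, 2.4],
    [0.2, 0, 2.4],
    [0.1, 0, 1.5],
    [0, 0, 0],
    [0, 0, 0]
  ],
  "rotation": [
    [0, 0, 0],
    [0, 0, 0],
    [0, 0, 0],
    [0, 0, 0],
    [0, 0, 0],
    [0, 0, 0]
  ],
  "claw": [4, 4, 4, 4, 4, 4]
}}

```text
t: 3.45
tool_pos: [0.5861, -0.2209, 0.1642]
ee_rot: [2.326, 2.112, -0.0]
wrist_force: [0.7, 0.4, 0.2]
gripper_width: 0.433
grip_force: 0.0
```

Run:
```python
from h import *
c=get_calibration("wrist")
im=capture("wrist")[:,:,::-1].copy();cv2.imwrite("pics/w2.png",im)
print(np.linalg.norm(get_calibration("wrist")['t']-c['t']))
print(proj(c,[[.586,-.225,.084],[.591,-.1716,.042]]))
plan([(.586,-.225,.081,-5.7,4)])
```

```text
0.0006076090094174724
[[321.63695752 276.64256466]
 [321.31488147 173.65571899]]
t 3.5 at [ 0.5864 -0.2211  0.1648] yaw -5.5 tilt 0.08
[[-0.1,0.0,2.1],[-0.1,0.0,2.1],[-0.1,0.0,2.1],[-0.1,0.0,2.1]]
[[0.0,0.0,0.0],[0.0,0.0,0.1],[0.0,0.0,0.0],[0.1,0.0,0.1]]
```

View pics/w2.png

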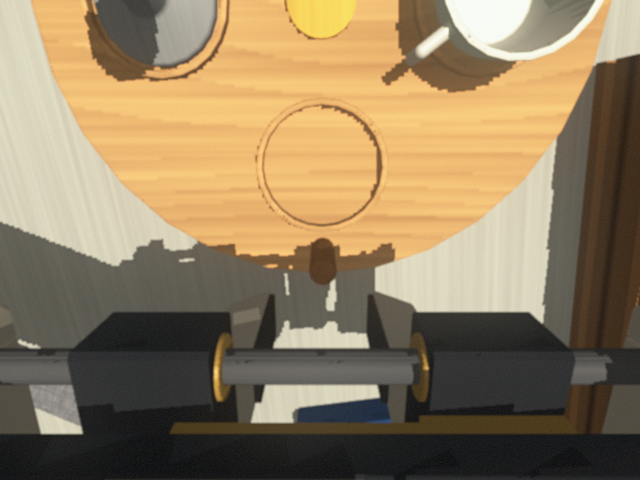

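The peg top is at (322,272) and the ring centre at (321,165), which puts the peg at about (0.586,-0.2235). Descending to cage it.

Emit:
{"name": "play_rows", "arguments": {
  "travel": [
    [-0.1, 0, 2.1],
    [-0.1, 0, 2.1],
    [0, 0, 2.1],
    [0, 0, 2.1],
    [0, 0, 0],
    [0, 0, 0],
    [0, 0, 0]
  ],
  "rotation": [
    [0, 0, 0],
    [0, 0, 0],
    [0, 0, 0],
    [0, 0, 0],
    [0, 0, 0],
    [0, 0, 0],
    [0, 0, 0]
  ],
  "claw": [3.6, 3.6, 3.6, 3.6, 2.4, 2.2, 2.2]
}}

```text
t: 4.2
tool_pos: [0.5867, -0.2233, 0.0815]
ee_rot: [2.324, 2.11, 0.002]
wrist_force: [0.1, 0.2, 0.7]
gripper_width: 0.246
grip_force: 0.0
```

Emit:
{"name": "play_rows", "arguments": {
  "travel": [
    [0.01, -0.52, 0],
    [0.01, -0.52, 0],
    [0.04, -1.05, 0],
    [0.04, -1.05, 0],
    [0.04, -1.05, 0],
    [0.04, -1.05, 0],
    [0.04, -1.05, 0],
    [0.04, -1.05, 0],
    [0.04, -1.05, 0],
    [0.04, -1.05, 0],
    [0.04, -1.05, 0],
    [0.04, -1.05, 0]
  ],
  "rotation": [
    [0, 0, 2],
    [0, 0, 2],
    [0, 0, 4],
    [0, 0, 4],
    [0, 0, 4],
    [0, 0, 4],
    [0, 0, 4],
    [0, 0, 4],
    [0, 0, 4],
    [0, 0, 4],
    [0, 0, 4],
    [0, 0, 4]
  ],
  "claw": [2.2, 2.2, 2.2, 2.2, 2.2, 2.2, 2.2, 2.2, 2.2, 2.2, 2.2, 2.2]
}}

```text
t: 5.4
tool_pos: [0.4855, -0.1703, 0.0803]
ee_rot: [2.95, 1.079, 0.002]
wrist_force: [2.1, -0.4, 0.3]
gripper_width: 0.239
grip_force: 0.6
```

Run:
```python
from h import *
plan([])
s=env.sense()['tool_pos'];v=s[:2]-[.6,-.0745];print(np.hypot(*v),np.degrees(np.arctan2(v[1],v[0])))
```

```text
t 5.4 at [ 0.4855 -0.1703  0.0803] yaw -49.8 tilt 0.06
0.14924090817291874 -140.07848071860997
```

Emit:
{"name": "play_rows", "arguments": {
  "travel": [
    [0.04, -1.05, 0],
    [0.04, -1.05, 0],
    [0.04, -1.05, 0],
    [0.04, -1.05, 0],
    [0.04, -1.05, 0],
    [0.04, -1.05, 0],
    [0.04, -1.05, 0],
    [0.04, -1.05, 0],
    [0.04, -1.05, 0],
    [0.04, -1.05, 0],
    [0.04, -1.05, 0],
    [0.04, -1.05, 0]
  ],
  "rotation": [
    [0, 0, 4],
    [0, 0, 4],
    [0, 0, 4],
    [0, 0, 4],
    [0, 0, 4],
    [0, 0, 4],
    [0, 0, 4],
    [0, 0, 4],
    [0, 0, 4],
    [0, 0, 4],
    [0, 0, 4],
    [0, 0, 4]
  ],
  "claw": [2.2, 2.2, 2.2, 2.2, 2.2, 2.2, 2.2, 2.2, 2.2, 2.2, 2.2, 2.2]
}}

```text
t: 6.6
tool_pos: [0.4514, -0.0525, 0.0802]
ee_rot: [-3.134, 0.214, -0.002]
wrist_force: [1.3, -0.5, -0.4]
gripper_width: 0.238
grip_force: 0.6
```

Emit:
{"name": "play_rows", "arguments": {
  "travel": [
    [0.04, -1.05, 0],
    [0.04, -1.05, 0],
    [0.04, -1.05, 0],
    [0.01, -0.52, 0],
    [0.01, -0.52, 0],
    [0, 0, 0],
    [0, 0, 0],
    [0, 0, 0]
  ],
  "rotation": [
    [0, 0, 4],
    [0, 0, 4],
    [0, 0, 4],
    [0, 0, 2],
    [0, 0, 2],
    [0, 0, 0],
    [0, 0, 0],
    [0, 0, 0]
  ],
  "claw": [2.2, 2.2, 2.2, 2.2, 2.2, 2.2, 2.2, 2.2]
}}

```text
t: 7.4
tool_pos: [0.4627, -0.0127, 0.0799]
ee_rot: [-3.075, 0.64, -0.0]
wrist_force: [-0.3, 0.7, 0.3]
gripper_width: 0.238
grip_force: 0.0
```

Run:
```python
from h import *
plan([])
s=env.sense()['tool_pos'];v=s[:2]-[.6,-.0745];print(np.hypot(*v),np.degrees(np.arctan2(v[1],v[0])))
```

```text
t 7.4 at [ 0.4627 -0.0127  0.0799] yaw -113.5 tilt 0.03
0.15061503637385057 155.75895283331005
```

Emit:
{"name": "play_rows", "arguments": {
  "travel": [
    [0, 0, 0],
    [0, 0, -2],
    [0, 0, -4],
    [0, 0, -4],
    [0, 0, -4],
    [-0.5, 0, -4],
    [-0.5, 0, -2],
    [0, 0, 0],
    [0, 0, 0],
    [0, 0, 0]
  ],
  "rotation": [
    [0, 0, 0],
    [0, 0, 0],
    [0, 0, 0],
    [0, 0, 0],
    [0, 0, 0],
    [0, 0, 0],
    [0, 0, 0],
    [0, 0, 0],
    [0, 0, 0],
    [0, 0, 0]
  ],
  "claw": [3.6, 3.6, 4, 6, 8, 8, 8, 8, 8, 8]
}}

```text
t: 8.4
tool_pos: [0.4531, -0.0083, 0.2787]
ee_rot: [3.075, -0.64, -0.002]
wrist_force: [0.0, -0.1, 0.3]
gripper_width: 0.873
grip_force: 0.0
```

Run:
```python
from h import *
c=get_calibration("wrist")
im=capture("wrist")[:,:,::-1].copy();cv2.imwrite("pics/w3.png",im)
sc=capture("scene")[:,:,::-1];cv2.imwrite("pics/scene3.png",sc);cv2.imwrite("pics/side3.png",capture("side")[:,:,::-1])
print(np.linalg.norm(get_calibration("wrist")['t']-c['t']));plan([])
np.save("w3.npy",c,allow_pickle=True)
```

```text
0.0004487321569501157
t 8.55 at [ 0.4533 -0.0087  0.2788] yaw -113.6 tilt 0.13
```

View pics/w3.png

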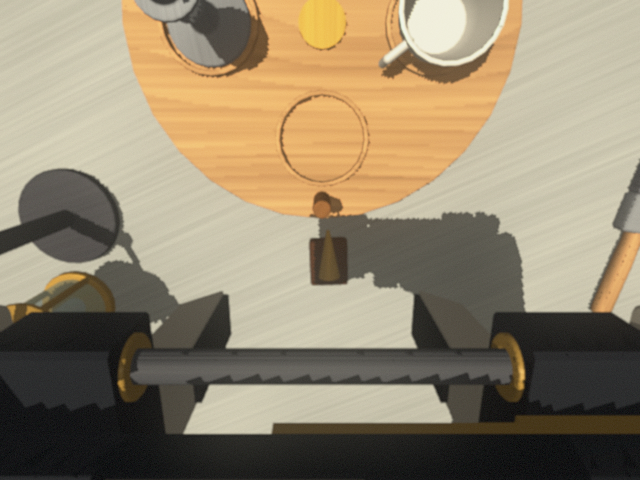

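Aligned closely: cap (323,22), ring centre (323,138), peg top (321,205), pointer tip (328,230). The stand's foot is at (70,215) and its arm points left.

Run:
```python
from h import *
c=np.load("w3.npy",allow_pickle=True).item()
im=cv2.imread("pics/w3.png");hsv=cv2.cvtColor(im,cv2.COLOR_BGR2HSV)
m=cv2.inRange(hsv,(24,150,150),(32,255,255));m[60:]=0;m[:,:280]=0;m[:,360:]=0
k=cv2.findContours(m,0,1)[0];k=max(k,key=cv2.contourArea);print(cv2.fitEllipse(k))
A=cast(c,cv2.fitEllipse(k)[0],.036)[0];Rg=cast(c,(323,138),.042)[0];T=cast(c,(328,230),.029)[0];P=cast(c,(321,205),.084)[0];B=cast(c,(328,280),.029)[0]
print('foot',cast(c,(70,215),.01)[0])
for n,q in(('A',A),('R',Rg),('P',P),('T',T),('B',B)):
    v=(q-A)[:2];print(n,q.round(4),np.hypot(*v).round(4),np.degrees(np.arctan2(v[1],v[0])).round(2))
# disc circle fit in the wrist view
m=cv2.inRange(hsv,(8,70,120),(24,255,255));m[225:]=0;m[:,:100]=0;m[:,540:]=0
h=cv2.convexHull(np.vstack([k for k in cv2.findContours(m,0,1)[0] if cv2.contourArea(k)>500]))[:,0].astype(float);h=h[(h[:,1]>5)]
Q=cast(c,h,.034);q=circ(Q,.17);print('disc',q.x,(np.hypot(*(Q[:,:2]-q.x).T)-.17).round(3))
```

```text
Traceback (most recent call last):
ValueError: max() iterable argument is empty
```

Run:
```python
from h import *
c=np.load("w3.npy",allow_pickle=True).item()
im=cv2.imread("pics/w3.png");hsv=cv2.cvtColor(im,cv2.COLOR_BGR2HSV);print(hsv[22,323],hsv[80,323])
m=cv2.inRange(hsv,(21,190,120),(34,255,255));m[60:]=0;m[:,:285]=0;m[:,360:]=0
k=cv2.findContours(m,0,1)[0];k=max(k,key=cv2.contourArea);e=cv2.fitEllipse(k);print(e)
A=cast(c,e[0],.036)[0];Rg=cast(c,(323,138),.042)[0];T=cast(c,(328,230),.029)[0];P=cast(c,(321,205),.084)[0];B=cast(c,(328,280),.029)[0]
print('foot',cast(c,(70,215),.01)[0])
for n,q in(('A',A),('R',Rg),('P',P),('T',T),('B',B)):
    v=(q-A)[:2];print(n,q.round(4),np.hypot(*v).round(4),np.degrees(np.arctan2(v[1],v[0])).round(2))
m=cv2.inRange(hsv,(8,70,120),(24,255,255));m[225:]=0;m[:,:100]=0;m[:,540:]=0
h=cv2.convexHull(np.vstack([k for k in cv2.findContours(m,0,1)[0] if cv2.contourArea(k)>500]))[:,0].astype(float);h=h[(h[:,1]>5)]
Q=cast(c,h,.034);q=circ(Q,.17);print('disc',q.x,(np.hypot(*(Q[:,:2]-q.x).T)-.17).round(3))
```

```text
[ 21 167 240] [ 17 131 237]Traceback (most recent call last):
  File "<stdin>", line 5, in <module>
ValueError: max() iterable argument is empty
```

```bash
cat > m3.py <<'E'
from h import *
c=np.load("w3.npy",allow_pickle=True).item()
im=cv2.imread("pics/w3.png");hsv=cv2.cvtColor(im,cv2.COLOR_BGR2HSV)
m=cv2.inRange(hsv,(20,150,120),(34,255,255));m[60:]=0;m[:,:285]=0;m[:,360:]=0
k=cv2.findContours(m,0,1)[0];e=(323,22)
if k: e=cv2.fitEllipse(max(k,key=cv2.contourArea));print(e);e=e[0]
A=cast(c,e,.036)[0];Rg=cast(c,(323,138),.042)[0];T=cast(c,(328,230),.029)[0];P=cast(c,(321,205),.084)[0];B=cast(c,(328,280),.029)[0]
print('foot',cast(c,(70,215),.01)[0])
for n,q in(('A',A),('R',Rg),('P',P),('T',T),('B',B)):
    v=(q-A)[:2];print(n,q.round(4),np.hypot(*v).round(4),np.degrees(np.arctan2(v[1],v[0])).round(2))
m=cv2.inRange(hsv,(8,70,120),(24,255,255));m[225:]=0;m[:,:100]=0;m[:,540:]=0
h=cv2.convexHull(np.vstack([k for k in cv2.findContours(m,0,1)[0] if cv2.contourArea(k)>500]))[:,0].astype(float);h=h[(h[:,1]>5)]
Q=cast(c,h,.034);q=circ(Q,.17);print('disc',q.x,(np.hypot(*(Q[:,:2]-q.x).T)-.17).round(3))
E
python3 m3.py
```

```text
((321.53912353515625, 22.209909439086914), (46.25170135498047, 48.87842559814453), 2.199831008911133)
foot [0.5462884  0.23273898 0.01      ]
A [ 0.6003 -0.0732  0.036 ] 0.0 0.0
R [ 0.5137 -0.037   0.042 ] 0.0939 157.31
P [ 0.4662 -0.0143  0.084 ] 0.1465 156.29
T [ 0.4302 -0.0064  0.029 ] 0.1828 158.54
B [0.3811 0.0147 0.029 ] 0.2362 158.15
disc [ 0.60124872 -0.07376548] [-0.002 -0.001 -0.001 -0.001 -0.001 -0.001 -0.    -0.    -0.    -0.
 -0.    -0.001 -0.     0.    -0.     0.     0.     0.001  0.001  0.
  0.    -0.     0.001  0.     0.     0.    -0.    -0.     0.    -0.
 -0.001 -0.    -0.    -0.001 -0.    -0.001 -0.001 -0.001 -0.001 -0.001
 -0.001]
```

```bash
python3 -c "
from h import *
plan([(.453,-.005,.37,-95,3),(.467,.237,.37,-4.5,11)])"
```

```text
t 8.55 at [ 0.4533 -0.0087  0.2788] yaw -113.6 tilt 0.13
[[-0.1,-0.1,-3.0],[0.0,-0.1,-3.1],[0.0,-0.1,-3.0]]
[[0.0,0.0,-6.2],[0.1,0.0,-6.2],[0.0,0.1,-6.2]]
[[-0.1,-2.2,0.0],[0.3,-2.2,0.0],[0.6,-2.1,0.0],[0.8,-2.0,0.0],[1.1,-1.9,0.0],[1.4,-1.7,0.0],[1.6,-1.5,0.0],[1.8,-1.3,0.0],[2.0,-1.0,0.0],[2.1,-0.6,0.0],[2.3,-0.3,0.0]]
[[0.0,-0.0,-8.2],[0.0,-0.0,-8.2],[0.0,-0.0,-8.2],[0.0,-0.0,-8.2],[0.0,-0.0,-8.2],[0.0,-0.0,-8.2],[0.0,-0.0,-8.3],[0.0,-0.0,-8.2],[0.0,-0.0,-8.3],[0.0,-0.0,-8.2],[0.0,0.0,-8.3]]
```

Emit:
{"name": "play_rows", "arguments": {
  "travel": [
    [-0.1, -0.1, -3],
    [0, -0.1, -3.1],
    [0, -0.1, -3]
  ],
  "rotation": [
    [0, 0, -6.2],
    [0, 0, -6.2],
    [0, 0, -6.2]
  ],
  "claw": [6, 6, 6]
}}

```text
t: 8.85
tool_pos: [0.4535, -0.0057, 0.3713]
ee_rot: [3.137, -0.13, -0.002]
wrist_force: [0.2, 2.0, 0.8]
gripper_width: 0.674
grip_force: 0.0
```

Emit:
{"name": "play_rows", "arguments": {
  "travel": [
    [-0.1, -2.2, 0],
    [0.3, -2.2, 0],
    [0.6, -2.1, 0],
    [0.8, -2.0, 0],
    [1.1, -1.9, 0],
    [1.4, -1.7, 0],
    [1.6, -1.5, 0],
    [1.8, -1.3, 0],
    [2.0, -1.0, 0],
    [2.1, -0.6, 0],
    [2.3, -0.3, 0]
  ],
  "rotation": [
    [0, 0, -8.2],
    [0, 0, -8.2],
    [0, 0, -8.2],
    [0, 0, -8.2],
    [0, 0, -8.2],
    [0, 0, -8.2],
    [0, 0, -8.3],
    [0, 0, -8.2],
    [0, 0, -8.3],
    [0, 0, -8.2],
    [0, 0, -8.3]
  ],
  "claw": [6, 6, 6, 6, 6, 6, 6, 6, 6, 6, 6]
}}

```text
t: 9.95
tool_pos: [0.4677, 0.238, 0.3697]
ee_rot: [2.3, 2.14, -0.003]
wrist_force: [0.4, 0.1, 0.3]
gripper_width: 0.654
grip_force: 0.0
```

Emit:
{"name": "play_rows", "arguments": {
  "travel": [
    [0, 0, 0],
    [0, 0, 0],
    [0, 0, 0],
    [0, 0, 0]
  ],
  "rotation": [
    [0, 0, 0],
    [0, 0, 0],
    [0, 0, 0],
    [0, 0, 0]
  ],
  "claw": [6, 6, 6, 6]
}}

```text
t: 10.35
tool_pos: [0.4678, 0.2364, 0.3706]
ee_rot: [-2.308, -2.131, 0.0]
wrist_force: [-0.5, -0.0, 0.3]
gripper_width: 0.652
grip_force: 0.0
```

Run:
```python
from h import *
c=get_calibration("wrist")
im=capture("wrist")[:,:,::-1].copy();cv2.imwrite("pics/w4.png",im)
print(np.linalg.norm(get_calibration("wrist")['t']-c['t']));plan([])
np.save("w4.npy",c,allow_pickle=True)
print(proj(c,[[.4654,.2418,.25],[.545,.234,.195],[.446,.241,.209]]))
```

```text
0.00013266983936209914
t 10.4 at [0.4677 0.2366 0.3707] yaw -4.5 tilt 0.01
[[316.9264658  241.23971315]
 [417.82665364 223.54579346]
 [292.24955933 229.05484973]]
```

View pics/w4.png

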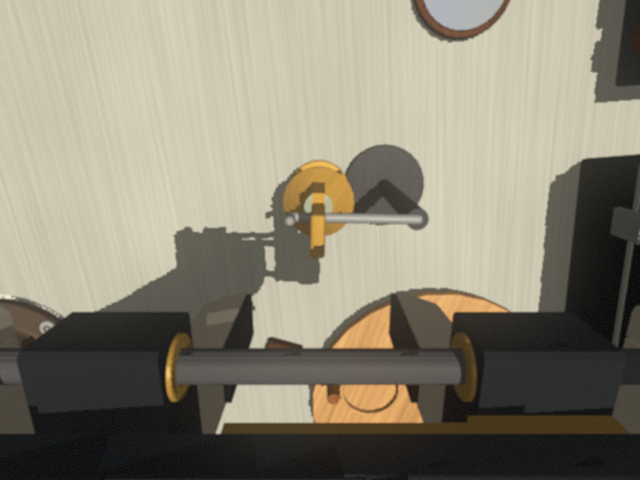

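Run:
```python
from h import *
c=np.load("w4.npy",allow_pickle=True).item()
im=cv2.imread("pics/w4.png")[150:270,270:435];cv2.imwrite("pics/w4c.png",cv2.resize(im,None,fx=4.8,fy=4.8,interpolation=cv2.INTER_CUBIC))
for n,p,z in(('post',(419,217),.195),('lip',(291,219),.209),('foot',(384,187),.01),('lant roof',(319,200),.1)):print(n,cast(c,p,z)[0].round(4))
```

```text
post [0.546  0.2393 0.195 ]
lip [0.4458 0.2489 0.209 ]
foot [0.5461 0.235  0.01  ]
lant roof [0.4661 0.2417 0.1   ]
```

View pics/w4c.png

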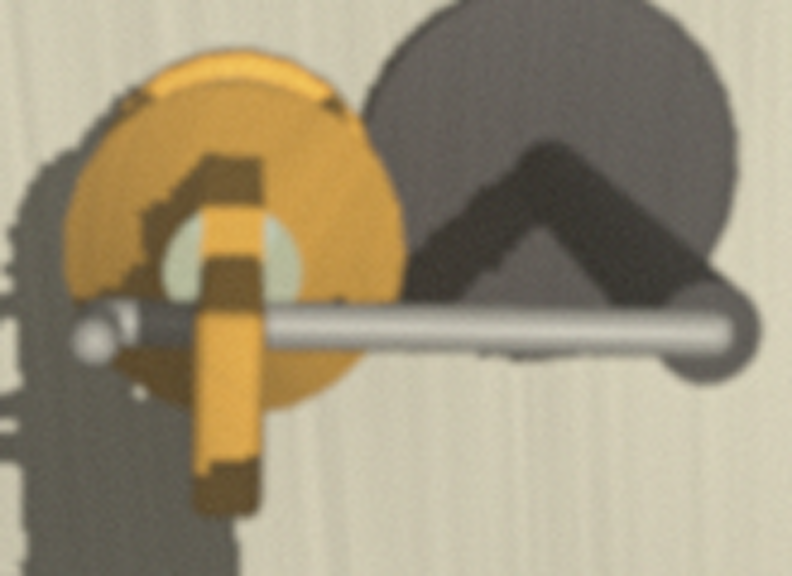

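The tab's top face is at about (317,236) and the arm runs from (291,219) to (419,217). That puts the lantern at (0.4655,0.247) with yaw about -5.3°.

```bash
python3 -c "
from h import *
plan([(.4655,.2468,.30,-5.3,4),(.4655,.2468,.242,-5.3,5)],2)"
```

```text
t 10.4 at [0.4677 0.2366 0.3707] yaw -4.5 tilt 0.01
[[0.25, -0.08, 1.77], [0.25, -0.08, 1.77], [0.25, -0.07, 1.77], [0.25, -0.08, 1.76]]
[[-0.0,-0.0,0.2],[-0.0,-0.0,0.2],[-0.0,-0.0,0.2],[-0.0,-0.0,0.2]]
[[0.0, 0.0, 1.16], [0.0, 0.0, 1.16], [0.0, 0.0, 1.16], [0.0, 0.0, 1.16], [0.0, 0.0, 1.16]]
[[-0.0,-0.0,-0.0],[-0.0,-0.0,-0.0],[-0.0,-0.0,-0.0],[-0.0,-0.0,-0.0],[-0.0,-0.0,-0.0]]
```

Emit:
{"name": "play_rows", "arguments": {
  "travel": [
    [0.25, -0.08, 1.8],
    [0.25, -0.08, 1.8],
    [0.25, -0.07, 1.8],
    [0.25, -0.08, 1.8],
    [0, 0, 1.2],
    [0, 0, 1.2],
    [0, 0, 1.2],
    [0, 0, 1.0],
    [0, 0, 1.0],
    [0, 0, 0],
    [0, 0, 0]
  ],
  "rotation": [
    [0, 0, 0.2],
    [0, 0, 0.2],
    [0, 0, 0.2],
    [0, 0, 0.2],
    [0, 0, 0],
    [0, 0, 0],
    [0, 0, 0],
    [0, 0, 0],
    [0, 0, 0],
    [0, 0, 0],
    [0, 0, 0]
  ],
  "claw": [5, 5, 5, 5, 5, 5, 5, 5, 5, 3, 2.5]
}}

```text
t: 11.5
tool_pos: [0.4655, 0.2475, 0.2428]
ee_rot: [2.32, 2.118, -0.0]
wrist_force: [0.1, 0.8, 0.2]
gripper_width: 0.417
grip_force: 0.0
```

Emit:
{"name": "play_rows", "arguments": {
  "travel": [
    [0, 0, 0],
    [0, 0, 0],
    [0, 0, 0],
    [0, 0, 0],
    [0, 0, 0],
    [0, 0, 0],
    [0, 0, 0],
    [0, 0, 0]
  ],
  "rotation": [
    [0, 0, 0],
    [0, 0, 0],
    [0, 0, 0],
    [0, 0, 0],
    [0, 0, 0],
    [0, 0, 0],
    [0, 0, 0],
    [0, 0, 0]
  ],
  "claw": [2, 1.8, 1.5, 1.3, 1.1, 0.5, 0, 0]
}}

```text
t: 12.3
tool_pos: [0.4656, 0.2476, 0.2429]
ee_rot: [2.32, 2.118, 0.001]
wrist_force: [0.2, -0.1, 1.5]
gripper_width: 0.109
grip_force: 30.0
```

```bash
python3 -c "
from h import *
plan([]);s=env.sense();print(s['wrist_force'],s['moment'],s['gripper_width'],s['grip_force'])"
```

```text
t 12.3 at [0.4656 0.2476 0.2429] yaw -5.2 tilt 0.03
[ 0.21695683 -0.08842198  1.48711847] [-0.1384375  -0.11557235 -0.00705402] 0.10881356873954393 29.991188943386078
```

Gripped at 10 mm with low forces. Lifting 2 cm.

Emit:
{"name": "play_rows", "arguments": {
  "travel": [
    [0, 0, -0.2],
    [0, 0, -0.3],
    [0, 0, -0.4],
    [0, 0, -0.4],
    [0, 0, -0.4],
    [0, 0, -0.3],
    [0, 0, 0],
    [0, 0, 0]
  ],
  "rotation": [
    [0, 0, 0],
    [0, 0, 0],
    [0, 0, 0],
    [0, 0, 0],
    [0, 0, 0],
    [0, 0, 0],
    [0, 0, 0],
    [0, 0, 0]
  ],
  "claw": [0, 0, 0, 0, 0, 0, 0, 0]
}}

```text
t: 13.1
tool_pos: [0.4653, 0.2477, 0.2627]
ee_rot: [-2.32, -2.118, -0.0]
wrist_force: [0.1, 0.5, -3.7]
gripper_width: 0.109
grip_force: 30.0
```

Emit:
{"name": "play_rows", "arguments": {
  "travel": [
    [0, -0.3, 0],
    [0, -0.6, 0],
    [0, -0.8, 0],
    [0, -0.8, 0],
    [0, -1, 0],
    [0, -1, 0],
    [0, -1, 0],
    [0, -1, 0],
    [0, -1, 0],
    [0, -0.5, 0],
    [0, 0, 0],
    [0, 0, 0]
  ],
  "rotation": [
    [0, 0, 0],
    [0, 0, 0],
    [0, 0, 0],
    [0, 0, 0],
    [0, 0, 0],
    [0, 0, 0],
    [0, 0, 0],
    [0, 0, 0],
    [0, 0, 0],
    [0, 0, 0],
    [0, 0, 0],
    [0, 0, 0]
  ],
  "claw": [0, 0, 0, 0, 0, 0, 0, 0, 0, 0, 0, 0]
}}

```text
t: 14.3
tool_pos: [0.3859, 0.2551, 0.2629]
ee_rot: [-2.32, -2.118, -0.001]
wrist_force: [-0.3, -0.2, -3.4]
gripper_width: 0.106
grip_force: 30.0
```

```bash
python3 -c "
from h import *
s=env.sense();print(s['wrist_force'],s['gripper_width'])
plan([(.40,.14,.275,-5.2,5),(.5137,-.037,.275,-5.2,10)])"
```

```text
[-0.2868017  -0.22988073 -3.40887557] 0.1064164787145578
t 14.3 at [0.3859 0.2551 0.2629] yaw -5.2 tilt 0.04
[[-2.3,0.5,-0.2],[-2.3,0.5,-0.3],[-2.2,0.5,-0.2],[-2.3,0.5,-0.3],[-2.2,0.4,-0.2]]
[[0.0,-0.0,-0.0],[0.0,-0.0,-0.0],[0.0,-0.0,-0.0],[0.0,-0.0,-0.0],[0.0,-0.0,-0.0]]
[[-1.7,1.3,0.0],[-1.7,1.3,0.0],[-1.7,1.3,0.0],[-1.6,1.3,0.0],[-1.7,1.3,0.0],[-1.6,1.3,0.0],[-1.7,1.3,0.0],[-1.6,1.3,0.0],[-1.7,1.3,0.0],[-1.6,1.3,0.0]]
[[0.0,-0.0,-0.0],[0.0,-0.0,-0.0],[0.0,-0.0,-0.0],[0.0,-0.0,-0.0],[0.0,-0.0,-0.0],[0.0,-0.0,-0.0],[0.0,-0.0,-0.0],[0.0,-0.0,-0.0],[0.0,-0.0,-0.0],[0.0,-0.0,-0.0]]
```

Emit:
{"name": "play_rows", "arguments": {
  "travel": [
    [-2.3, 0.5, -0.8],
    [-2.3, 0.5, -0.8],
    [-2.2, 0.5, -0.8],
    [-2.3, 0.5, -0.8],
    [-2.2, 0.4, -0.8]
  ],
  "rotation": [
    [0, 0, 0],
    [0, 0, 0],
    [0, 0, 0],
    [0, 0, 0],
    [0, 0, 0]
  ],
  "claw": [0, 0, 0, 0, 0]
}}

```text
t: 14.8
tool_pos: [0.4, 0.1388, 0.3032]
ee_rot: [2.321, 2.116, 0.001]
wrist_force: [-0.1, 0.0, -3.6]
gripper_width: 0.104
grip_force: 30.0
```

Emit:
{"name": "play_rows", "arguments": {
  "travel": [
    [-1.7, 1.3, 0],
    [-1.7, 1.3, 0],
    [-1.7, 1.3, 0],
    [-1.6, 1.3, 0],
    [-1.7, 1.3, 0],
    [-1.6, 1.3, 0],
    [-1.7, 1.3, 0],
    [-1.6, 1.3, 0],
    [-1.7, 1.3, 0],
    [-1.6, 1.3, 0],
    [0, 0, 0],
    [0, 0, 0]
  ],
  "rotation": [
    [0, 0, 0],
    [0, 0, 0],
    [0, 0, 0],
    [0, 0, 0],
    [0, 0, 0],
    [0, 0, 0],
    [0, 0, 0],
    [0, 0, 0],
    [0, 0, 0],
    [0, 0, 0],
    [0, 0, 0],
    [0, 0, 0]
  ],
  "claw": [0, 0, 0, 0, 0, 0, 0, 0, 0, 0, 0, 0]
}}

```text
t: 16.0
tool_pos: [0.5138, -0.0376, 0.3026]
ee_rot: [2.322, 2.116, -0.001]
wrist_force: [1.1, -0.9, -3.3]
gripper_width: 0.109
grip_force: 30.0
```

Run:
```python
from h import *
plan([(.5137,-.037,.26,-5.2,3)],2)
```

```text
t 16.0 at [ 0.5138 -0.0376  0.3026] yaw -5.3 tilt 0.05
[[0.02, -0.0, 1.42], [0.02, -0.01, 1.42], [0.03, -0.0, 1.42]]
[[-0.0,0.0,-0.0],[-0.0,0.0,-0.1],[-0.0,0.0,-0.0]]
```

Emit:
{"name": "play_rows", "arguments": {
  "travel": [
    [0, 0, 1.4],
    [0, 0, 1.4],
    [0, 0, 1.4],
    [0, 0, 1.0],
    [0, 0, 0.7],
    [0, 0, 0.4],
    [0, 0, 0],
    [0, 0, 0],
    [0, 0, 0]
  ],
  "rotation": [
    [0, 0, 0],
    [0, 0, 0],
    [0, 0, 0],
    [0, 0, 0],
    [0, 0, 0],
    [0, 0, 0],
    [0, 0, 0],
    [0, 0, 0],
    [0, 0, 0]
  ],
  "claw": [0, 0, 0, 0, 0, 0, 0, 0, 0]
}}

```text
t: 16.9
tool_pos: [0.514, -0.0371, 0.2402]
ee_rot: [2.32, 2.118, 0.001]
wrist_force: [0.6, 0.1, -3.3]
gripper_width: 0.109
grip_force: 30.0
```

Run:
```python
from h import *
plan([])
ims=[]
for n in("scene","side","wrist"):
    c=get_calibration(n);im=capture(n)[:,:,::-1].copy();cv2.imwrite(f"pics/{n}5.png",im);np.save(f"{n}5.npy",c,allow_pickle=True)
    u,v=proj(c,[[.5137,-.037,.06]])[0];print(n,u,v)
    k=26 if n!="wrist" else 80
    x,y=max(0,int(u)-k),max(0,int(v)-k);g=im[y:y+2*k,x:x+2*k];print(x,y,g.shape)
    ims.append(cv2.resize(g,(390,390),interpolation=cv2.INTER_CUBIC))
cv2.imwrite("pics/m5.png",np.hstack(ims[:2]));cv2.imwrite("pics/m5w.png",ims[2])
```

```text
t 16.9 at [ 0.514  -0.0371  0.2402] yaw -5.2 tilt 0.05
scene 311.78815909252876 267.9485357634902
285 241 (52, 52, 3)
side 330.81140155524974 287.2643600067182
304 261 (52, 52, 3)
wrist 320.62658468386803 226.91621310961125
240 146 (160, 160, 3)
```

View pics/m5.png

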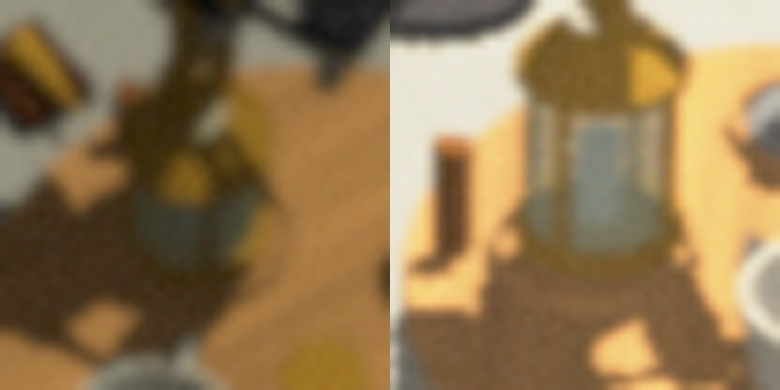

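The side crop shows the foot centred over the ring laterally: foot spans 525–668, ring about 500–690. Lowering in small force-checked steps.

Emit:
{"name": "play_rows", "arguments": {
  "travel": [
    [0, -0.05, 0.2],
    [0, 0, 0.2],
    [0, 0, 0.2],
    [0, 0, 0.1],
    [0, 0, 0],
    [0, 0, 0]
  ],
  "rotation": [
    [0, 0, 0],
    [0, 0, 0],
    [0, 0, 0],
    [0, 0, 0],
    [0, 0, 0],
    [0, 0, 0]
  ],
  "claw": [0, 0, 0, 0, 0, 0]
}}

```text
t: 17.65
tool_pos: [0.5131, -0.0368, 0.2327]
ee_rot: [-2.32, -2.118, 0.0]
wrist_force: [-0.3, 0.6, -4.0]
gripper_width: 0.108
grip_force: 30.0
```

Emit:
{"name": "play_rows", "arguments": {
  "travel": [
    [0, 0, 0.1],
    [0, 0, 0.1],
    [0, 0, 0],
    [0, 0, 0]
  ],
  "rotation": [
    [0, 0, 0],
    [0, 0, 0],
    [0, 0, 0],
    [0, 0, 0]
  ],
  "claw": [0, 0, 0, 0]
}}

```text
t: 18.05
tool_pos: [0.5133, -0.0369, 0.2307]
ee_rot: [2.32, 2.118, 0.0]
wrist_force: [-1.0, 0.3, -3.5]
gripper_width: 0.103
grip_force: 30.0
```

Already below the wall top with no contact force, so it's inside the ring. Continuing.

Emit:
{"name": "play_rows", "arguments": {
  "travel": [
    [0, 0, 0.1],
    [0, 0, 0.1],
    [0, 0, 0],
    [0, 0, 0]
  ],
  "rotation": [
    [0, 0, 0],
    [0, 0, 0],
    [0, 0, 0],
    [0, 0, 0]
  ],
  "claw": [0, 0, 0, 0]
}}

```text
t: 18.45
tool_pos: [0.5132, -0.0369, 0.2287]
ee_rot: [-2.32, -2.118, 0.0]
wrist_force: [-0.6, 0.7, -3.6]
gripper_width: 0.106
grip_force: 30.0
```

Emit:
{"name": "play_rows", "arguments": {
  "travel": [
    [0, 0, 0.1],
    [0, 0, 0.05],
    [0, 0, 0],
    [0, 0, 0]
  ],
  "rotation": [
    [0, 0, 0],
    [0, 0, 0],
    [0, 0, 0],
    [0, 0, 0]
  ],
  "claw": [0, 0, 0, 0]
}}

```text
t: 18.85
tool_pos: [0.5132, -0.0369, 0.2272]
ee_rot: [-2.32, -2.118, 0.0]
wrist_force: [0.4, 1.0, -4.7]
gripper_width: 0.107
grip_force: 30.0
```

Emit:
{"name": "play_rows", "arguments": {
  "travel": [
    [0, 0, 0.05],
    [0, 0, 0.05],
    [0, 0, 0],
    [0, 0, 0]
  ],
  "rotation": [
    [0, 0, 0],
    [0, 0, 0],
    [0, 0, 0],
    [0, 0, 0]
  ],
  "claw": [0, 0, 0, 0]
}}

```text
t: 19.25
tool_pos: [0.5135, -0.037, 0.2271]
ee_rot: [-2.32, -2.118, -0.002]
wrist_force: [-3.5, 2.1, 9.2]
gripper_width: 0.105
grip_force: 30.0
```

Seated on the disc at the expected height. Easing off and releasing.

Emit:
{"name": "play_rows", "arguments": {
  "travel": [
    [0, 0, -0.05],
    [0, 0, 0],
    [0, 0, 0],
    [0, 0, 0],
    [0, 0, 0],
    [0, 0, 0],
    [0, 0, 0]
  ],
  "rotation": [
    [0, 0, 0],
    [0, 0, 0],
    [0, 0, 0],
    [0, 0, 0],
    [0, 0, 0],
    [0, 0, 0],
    [0, 0, 0]
  ],
  "claw": [0, 0, 1.4, 2, 3, 4, 4]
}}

```text
t: 19.95
tool_pos: [0.5132, -0.037, 0.2267]
ee_rot: [2.32, 2.118, -0.0]
wrist_force: [-0.6, -0.6, 0.6]
gripper_width: 0.412
grip_force: 0.0
```

Emit:
{"name": "play_rows", "arguments": {
  "travel": [
    [0, 0, -0.5],
    [0, 0, -1.5],
    [0, 0, -2],
    [0, 0, -3],
    [0, 0, -3],
    [0, 0, -2],
    [0, 0, 0],
    [0, 0, 0],
    [0, 0, 0],
    [0, 0, 0]
  ],
  "rotation": [
    [0, 0, 0],
    [0, 0, 0],
    [0, 0, 0],
    [0, 0, 0],
    [0, 0, 0],
    [0, 0, 0],
    [0, 0, 0],
    [0, 0, 0],
    [0, 0, 0],
    [0, 0, 0]
  ],
  "claw": [4, 4, 4, 4, 4, 4, 4, 4, 4, 4]
}}

```text
t: 20.95
tool_pos: [0.5127, -0.0368, 0.3459]
ee_rot: [-2.32, -2.117, 0.002]
wrist_force: [-0.1, 1.3, 0.5]
gripper_width: 0.437
grip_force: 0.0
```

Run:
```python
from h import *
plan([])
c=get_calibration("wrist");im=capture("wrist")[:,:,::-1].copy();cv2.imwrite("pics/w6.png",im)
A=cv2.imread("pics/scene3.png");B=capture("scene")[:,:,::-1].copy();cv2.imwrite("pics/scene6.png",B)
# tab top expected vs brass mask near it
print('tab expect',proj(c,[[.5133,-.037,.234],[.5133,-.037,.189]]))
hsv=cv2.cvtColor(im,cv2.COLOR_BGR2HSV)
m=cv2.inRange(hsv,(17,165,60),(28,255,255));m[330:]=0
for k in cv2.findContours(m,0,1)[0]:
    if cv2.contourArea(k)>300:print(cv2.boundingRect(k),cv2.contourArea(k))
# props: colour blobs in scene, before and after
for n,lo,hi in(('green',(40,60,20),(90,255,255)),('white',(0,0,150),(180,50,255))):
    for I in(A,B):
        m=cv2.inRange(cv2.cvtColor(I,cv2.COLOR_BGR2HSV),lo,hi);w=np.zeros_like(m);w[245:330,290:372]=m[245:330,290:372]
        q=cv2.moments(w,True);print(n,q['m00'],q['m10']/max(q['m00'],1),q['m01']/max(q['m00'],1))
```

```text
t 20.95 at [ 0.5127 -0.0368  0.3459] yaw -5.2 tilt 0.09
tab expect [[322.32572501 252.99189799]
 [322.20305159 234.50700476]]
(291, 180, 66, 71) 1802.0
green 339.0 345.86430678466076 308.7994100294985
green 338.0 345.8816568047337 308.73372781065086
white 529.0 339.20604914933836 265.67485822306236
white 601.0 340.35108153078204 264.63394342762064
```

```bash
python3 -c "
from station import env
print(env.close_job())"
```

```text
the job is handed in; nothing more can be done
None
```

The lantern is off the hook and seated in the empty ring, which measured about 2–3 mm from the pointer mark (12 mm allowed); the bottle and teacup hadn't shifted in the last picture, the candlestick wasn't separately checked, and the job is handed in at about 21 s with no verdict returned.

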